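# Stamp a batch of paraffin blocks in the bench press

### The arm

A 6-joint arm with a two-finger parallel gripper is mounted at the origin on a cart in front of the work surface, level with it; the furniture and walls round the work are solid. World frame = base frame: x ahead of the robot, y to its left, z up, the work surface at z = 0. Lengths are in m, angles in rad, forces in N, time in s.
With the tool pointing down it reaches from about 0.275 to 1 m from the base axis. Payload 8.4 kg.
Tool frame: the origin (TCP) lies on the centre line of the jaws, within the pads' length; the fingertips stand 17 mm ahead of it and the grasp point (between the pads) lies 2 mm behind it (bot.tcp_to_tips is the z of the fingertips in the tool frame, in m); z points along the fingers, y is the line along which they close (so a half turn about z gives the same grasp; the last joint's range is limited). The gripper opens to 85 mm and grips with 20 to 120 N. Pads are 22 mm wide; open, the fingers measure 114 mm over their backs; the gripper's body (76 mm by 85 mm) begins 54 mm behind the grasp point. The pads swing forward as they close: fully open they stand 13 mm farther back than shut.
Start: joints at [1.255, 0.353, 1.633, -0, 1.155, -0.002], TCP at [0.193, 0.594, 0.248] pointing down, gripper open.
Joint ranges: [-2.63, 2.63], [-0.92, 2.1], [0.06, 2.66], [-1.3, 4.44], [0, 2.69], [-3.02, 3.02]. Speed limits (rad/s): [2.22, 2.22, 2.79, 3.14, 3.14, 3.14].

### API

Orientations are given as a unit quaternion [x, y, z, w].
In Python, from workcell import bot, hand, kinematics, get_obs, vision, hand_in gives the robot as it stands. The module is installed in compiled form; this text tells all that it offers. Calls block until the motion is done:
- bot.reach(position, orientation): joint-space move of the TCP to a pose.
- bot.servo_line(position, ori=None, velocity=0.15): straight line of the TCP; ori=None keeps the orientation; velocity is the mean speed in m/s.
- bot.goto_joints(angles): joint-space move.
- hand.move_gripper(opening, strength=None): finger opening in m; strength is the grip in N (None keeps the last); returns when the fingers have stopped.
- bot.dwell(seconds).
- kinematics.solve_ik(position, orientation): joint angles nearest the present ones, or None.
- get_obs(): the state.
- vision.read_camera(name): name is "side" or "top" or "wrist"; returns a dict with "frame" (480x640x3 uint8, red, green, blue), "intrinsics" (3x3 intrinsics, pixels), "view" (4x4, takes a point from world to camera coordinates). Camera axes: x right, y down, z forward; pixel columns grow to the right and rows downward; lengths in m; the calibration is good to about 2 mm. A picture is of the moment at which its call begins. There is no depth.
A pose or a line that the arm cannot do raises bot.IKError and nothing moves.
- hand_in(): hands the job in; it is judged then, once.
The state is a dict: "time_s": time; "joint_pos": joint angles; "joint_vel": joint speeds; "joint_efforts": joint torques, N m; "position": TCP position; "orientation": TCP orientation; "wrist_force": force on the tool from outside, world axes, zero at the start; "ft_torque": the same for the moment, N m; "gripper_width": finger opening in m; "grip_force": force on a finger pad.
Only numpy, scipy, OpenCV 4.12 (cv2) and the standard library are available. Lean on these libraries where they do the work, as an engineer would, in place of code of your own. Each camera call takes 0.05 s, during which the arm holds its last target. There are 200 camera calls.

### The job

Stamp the paraffin blocks in the bench press: lay every block from the desk flat and in one row in the trough of the drawn-out carrier, raise the lever to open the gate, slide the carrier under the head right up to its inner stop, lower the lever fully to shut the gate behind it, and push the plunger fully down to its stop and release it. Then raise the lever fully again, draw the carrier back out to its outer stop with the blocks still in it, and lay the blocks flat, side by side and not stacked, in the wooden slide tray. Leave the lever up and do not disturb the other things on the desk.

Things in the scene. Friction and masses are not known exactly. Their poses are not given: they have to be found in the camera images.
- press: Fixed bench press. Origin on the desk, on the slideway's centre line below the plunger; y runs inward along the slideway, x away from its front, z up. Base plate 6 mm thick, x +-56, y -368 to +94 mm. Two guide rails (tops 14 mm over the desk, x +-32 to +-42 mm) along it guide the carrier with 2 mm play each side. It stops inward at y 84 mm, outward at -358 mm (carrier's end faces).
- head (a point): Middle of the top of the grey overhanging head: 66 mm above the desk, at press x 20, y 0. The head covers press y -80 to +80, x -46 to +86 mm, open at the front and both ends, on a column behind the slideway (x 50 to 86). Under it hangs the flat stamp plate, underside 37 mm above the desk, 27.5 mm when pressed: only flat-lying blocks pass.
- gate_edge (a point): Middle of the lower edge of the steel gate at the head's loading end (press y -87 to -93 mm, 58 mm wide), which slides up and down with the lever: 17 mm above the desk with the lever down, when it stops the carrier's end walls and the blocks, 36 mm with it up. Its guide frame is 68 mm high. It can only close fully behind a carrier within 3 mm of home.
- carrier: Loose aluminium carrier, 350 g, 60 mm wide, 252 mm long (y -168 to +84 mm), in the slideway, axes parallel to the press's. Origin on its underside (6 mm above the desk) below the middle of its trough. Home against the inner stop its origin lies at y 0 in the press frame, against the outer stop at y -190 mm; it starts near the outer stop. Friction makes it stay where it is left.
- trough (a point): Middle of the trough's floor, 6 mm above the carrier's origin. Trough 36 mm wide (x +-18) and 156 mm long (y +-78): room for three blocks in a row. Side lips 12 mm wide and 4 mm high; end walls 6 mm thick and 12 mm high, over the trough's floor.
- carrier_grip (a point): Centre of the upright black grip plate at the carrier's outer end: 40 mm wide (x), 12 mm thick (y), 46 mm high (23 mm above and below this point); at carrier y -152 mm, this point 29 mm above the carrier's origin.
- lever (a joint): Gate lever on top of the head: 0 = down (gate shut; arm 20 degrees above level, pointing along press +y), 1.2 rad = up (gate open; arm upright). Stays where it is left (about 2 N at the knob moves it). The gate rises 15.8 mm per rad; the loaded carrier passes above about 0.8. Fully up means more than 1.0, fully down less than 0.12.
- lever_knob (a point): Centre of the black knob on the lever's tip: a cylinder 24 mm long along the press's x, 19 mm diameter, 62 mm from the pivot. It can be pinched by its two flat ends from above and led round the pivot.
- lever_pivot (a point): The lever's pivot, 80 mm above the desk near the head's front edge at press x -35, y +60 mm; axis along the press's x. The knob swings in the vertical plane through it.
- plunger (a joint): Spring plunger: 0 = up, 0.010 m = fully down on its stop. Needs about 3.5 N to start and 10.5 N at the stop; springs back when released.
- plunger_top (a point): Centre of the top face of the plunger's black round button, 34 mm diameter, 101 mm above the desk when up; it moves down 10 mm.
- block_a: Paraffin block on its cassette, 40 x 28 x 15 mm (x, y, z), 30 g, lying flat; origin at the centre of its underside. The lower 6 mm is the cassette (one short end slopes), above it wax; take it across the 28 mm width. In the trough its 40 mm side lies along the trough. The three blocks are alike for this job; two or three of them are present.
- block_b: As block_a.
- block_c: As block_a; may be absent, as may either of the others.
- tray: Loose flat wooden slide tray, 85 x 350 x 10 mm (x, y, z), 320 g; origin at the centre of its underside. Floor 4 mm above the origin, free area x +-36, y +-169 mm, inside a 6 mm wide rim 10 mm high. The stamped blocks go here; it stands on the side of the press's loading end.
- timer: Bystander: white bench timer, 62 x 62 x 39 mm, origin under its centre; leave alone.
- tape_roll: Bystander: roll of tape, 53 mm diameter, 18 mm high; leave alone.
- cassettes_b: Bystander: banded stack of cassettes, 33 x 45 x 34 mm; leave alone.

How it is judged:
By the outcome, as a careful person would: the job done as asked, in the order asked, and still so for the second after the job is handed in, with the robot touching nothing.
Of block_a, block_b, block_c only 2 to 3 are there at a start; the rules pass over those that are not, and their reading is None.
At some moment in a run one of block_a, block_b, block_c, tray may be knocked a few centimetres aside while the robot is not near it.
Once in a run the grip may slacken for a moment while it holds something.
It also fails if it takes over 210 s, if anything falls off the work surface, if the arm or the gripper's body presses on something with over 40 N, if the wrist force passes 120 N, or if a joint passes its speed limit or range.

## Working session

There is one attempt and no reset: what is moved stays moved. The work goes in short steps, each a Python script; the robot and the scene stay as the last script left them, time stands still between calls to the robot, and variables do not carry over. Pictures are saved under pics/ and viewed, at most 14 in all, crops included, and the job is handed in when it is done.

```bash
mkdir -p pics
python3 - <<'E'
from workcell import bot, hand, kinematics, get_obs, vision
import cv2,numpy as np
np.set_printoptions(precision=4,suppress=True)
for n in ("top","side"):
    c=vision.read_camera(n); cv2.imwrite(f"pics/{n}0.png",c["frame"][:,:,::-1]); print(n,c["intrinsics"],c["view"])
o=get_obs(); print(o)
E
```

```text
top [[452.1383   0.     318.1823]
 [  0.     452.1383 233.3074]
 [  0.       0.       1.    ]] [[-0.0199 -0.9998 -0.0098  0.0776]
 [-0.9942  0.0208 -0.1053  0.5552]
 [ 0.1055  0.0076 -0.9944  1.1199]
 [ 0.      0.      0.      1.    ]]
side [[551.305    0.     321.998 ]
 [  0.     551.305  236.2448]
 [  0.       0.       1.    ]] [[ 0.8343 -0.5512 -0.0139 -0.4386]
 [-0.3525 -0.5139 -0.7821  0.2917]
 [ 0.4239  0.6574 -0.623   0.9914]
 [ 0.      0.      0.      1.    ]]
{'time_s': 0.1, 'joint_pos': array([ 1.2546,  0.3536,  1.634 ,  0.    ,  1.1552, -0.0024]), 'joint_vel': array([-0.0013, -0.0012, -0.0019,  0.0003,  0.0007,  0.0017]), 'joint_efforts': array([  0.0009, -60.6351, -34.2817,   0.0002,   0.0039,   0.    ]), 'position': array([0.1928, 0.5941, 0.2477]), 'orientation': array([ 0.1562,  0.9877, -0.0006, -0.0001]), 'wrist_force': array([-0.2712, -0.1969, -0.8304]), 'ft_torque': array([ 0.0153,  0.0008, -0.0117]), 'grip_force': 0.0, 'gripper_width': 0.08576990319061503}
```

View pics/top0.png

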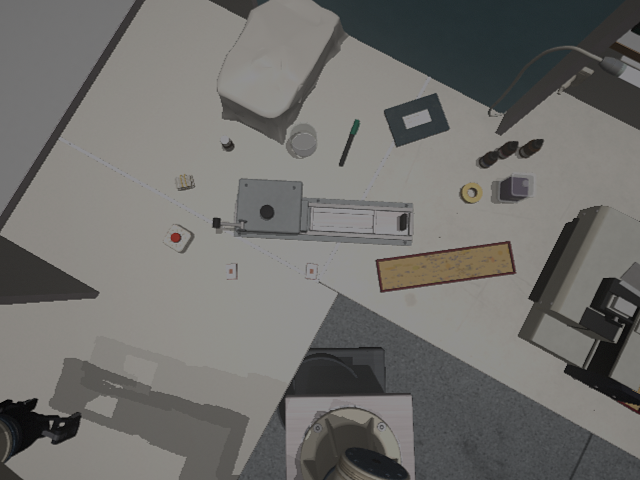

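View pics/side0.png

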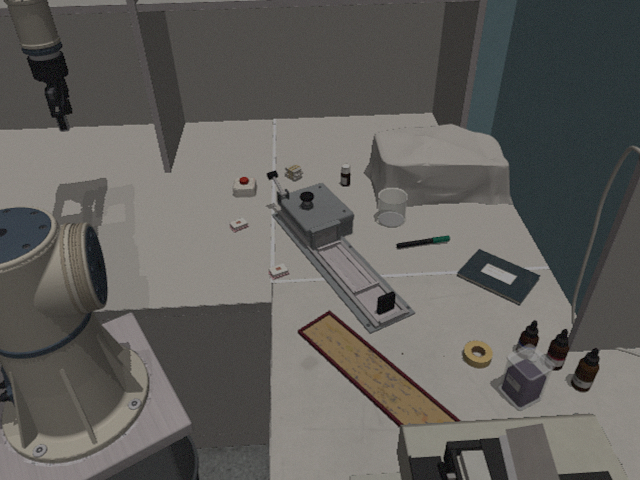

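The top view shows the press along world y: head at (268,207), plunger at (267,212), knob at (217,223), grip at (404,221). Two blocks lie at (231,271) and (311,271), the tray at (446,266). The lever is down and the carrier is near its outer stop. I'll enlarge this to get reference points.

Run:
```python
import cv2
im=cv2.imread("pics/top0.png"); c=im[160:300,165:425]
cv2.imwrite("pics/topc.png",cv2.resize(c,None,fx=3,fy=3,interpolation=cv2.INTER_CUBIC))
```

```text
(no output)
```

View pics/topc.png

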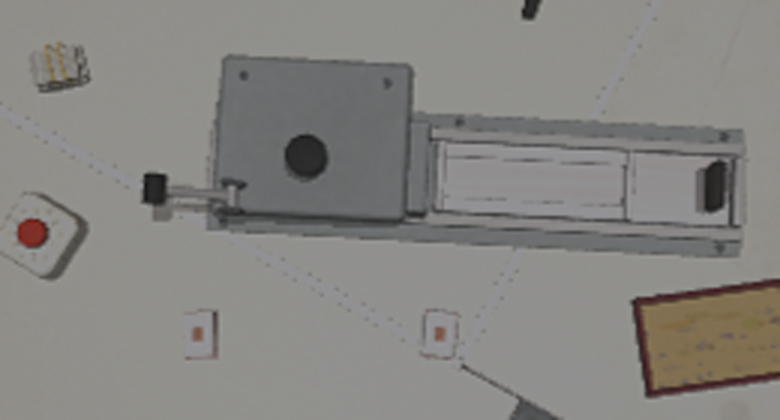

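```bash
cat > h.py <<'E'
from workcell import bot, hand, kinematics, get_obs, vision, hand_in
import cv2,numpy as np
from scipy.optimize import least_squares
from scipy.spatial.transform import Rotation as R
np.set_printoptions(precision=4,suppress=True)
def proj(c,P):
    P=np.atleast_2d(P); q=P@c["view"][:3,:3].T+c["view"][:3,3]; q=q@c["intrinsics"].T; return q[:,:2]/q[:,2:]
def unproj(c,uv,z):
    d=np.linalg.inv(c["intrinsics"])@np.array([uv[0],uv[1],1.]); Rt=c["view"][:3,:3].T; o=-Rt@c["view"][:3,3]; d=Rt@d
    return o+d*(z-o[2])/d[2]
def world(pose,P):
    x,y,t=pose; P=np.atleast_2d(np.array(P,float)); c,s=np.cos(t),np.sin(t)
    return np.c_[x+c*P[:,0]-s*P[:,1],y+s*P[:,0]+c*P[:,1],P[:,2]]
def fitpose(obs,p0):
    """obs: list of (camera, Nx2 pixels, Nx3 local points); yaw pose on the desk"""
    f=lambda p:np.concatenate([(proj(c,world(p,P))-uv).ravel() for c,uv,P in obs])
    r=least_squares(f,p0,loss="soft_l1",x_scale=[.01,.01,.05]); return r.x,f(r.x).reshape(-1,2)
def down(yaw):  # tool z down; tool y (closing line) at world angle yaw+90deg
    return (R.from_euler("z",yaw)*R.from_euler("x",np.pi)).as_quat()
def snap(n,f):
    c=vision.read_camera(n); cv2.imwrite(f"pics/{f}.png",c["frame"][:,:,::-1]); return c
E
python3 - <<'E'
from h import *
c=vision.read_camera("top")
px=lambda a:np.array(a)/3.+[165,160]-0.33
uv=px([(744,130),(740,256),(207,229),(226,56),(412,66),(408,219),(306,155),(155,188)])
P=np.array([(56,-368,6),(-56,-368,6),(-56,94,6),(86,80,66),(86,-80,66),(-46,-80,66),(0,0,101),(-35,118.3,101.2)])/1e3
p,r=fitpose([(c,uv,P)],[.5,.2,0]); print("press",p); print(r)
for q in [(201,334),(440,334)]: print("block",unproj(c,px(q),.015))
for q in [(712,188)]: print("grip top",unproj(c,px(q),.058), "in press y", (world([0,0,-p[2]],unproj(c,px(q),.058)-np.r_[p[:2],0])))
for q in [(376,261),(510,241),(515,272),(380,291)]: print("tray",unproj(c,q,.01))
for q in [(176,238),(184,182)]: print("timer/cass",unproj(c,q,.039))
print(kinematics.solve_ik([.45,.1,.25],down(0)),kinematics.solve_ik([.45,.1,.25],down(np.pi)))
E
```

```text
press [ 0.6053  0.1882 -0.0732]
[[ 0.502  -0.2916]
 [ 0.4785  0.4683]
 [ 0.0313  0.158 ]
 [-1.2816 -0.7354]
 [ 0.6235 -0.8565]
 [-1.0916  0.7204]
 [-0.0031 -0.2537]
 [ 0.123   0.6442]]
block [0.466  0.2895 0.015 ]
block [0.4619 0.0858 0.015 ]
grip top [ 0.5767 -0.1425  0.058 ] in press y [[-0.0044 -0.3319  0.058 ]]
tray [ 0.4842 -0.0805  0.01  ]
tray [ 0.5286 -0.4263  0.01  ]
tray [ 0.449  -0.4339  0.01  ]
tray [ 0.4077 -0.0882  0.01  ]
timer/cass [0.5513 0.4256 0.039 ]
timer/cass [0.695 0.407 0.039]
[ 0.2154  0.092   1.9682 -0.      1.0814  1.7862] [ 0.2154  0.092   1.9682  0.      1.0814 -1.3554]
```

Run:
```python
from h import *
c=vision.read_camera("side"); print("wall",unproj(c,(168,172),0))
q=get_obs()["orientation"]
bot.servo_line([.14,.43,.30],velocity=.2)
bot.reach([.44,.25,.30],down(-.02))
w=snap("wrist","w1"); V=w["view"]; print(w["intrinsics"][0,0],"cam pos",-V[:3,:3].T@V[:3,3],get_obs()["position"],proj(w,[[.466,.2895,.015]]))
bot.reach([.47,.03,.32],down(-.07))
w=snap("wrist","w2"); V=w["view"]; print("cam pos",-V[:3,:3].T@V[:3,3],get_obs()["position"],proj(w,[[.462,.086,.015]]),get_obs()["time_s"])
cv2.imwrite("pics/w12.png",cv2.resize(cv2.vconcat([cv2.imread("pics/w1.png")]),None,fx=1.25,fy=1.25,interpolation=cv2.INTER_CUBIC))
cv2.imwrite("pics/w22.png",cv2.resize(cv2.imread("pics/w2.png"),None,fx=1.25,fy=1.25,interpolation=cv2.INTER_CUBIC))
```

```text
wall [0.4174 0.642  0.    ]
420.9170857972589 cam pos [0.5117 0.2492 0.4244] [0.4398 0.2504 0.2999] [[278.3583 174.9919]]
cam pos [0.5417 0.0259 0.4446] [0.47   0.0311 0.3199] [[266.9354 209.2149]] 4.0667
```

View pics/w12.png

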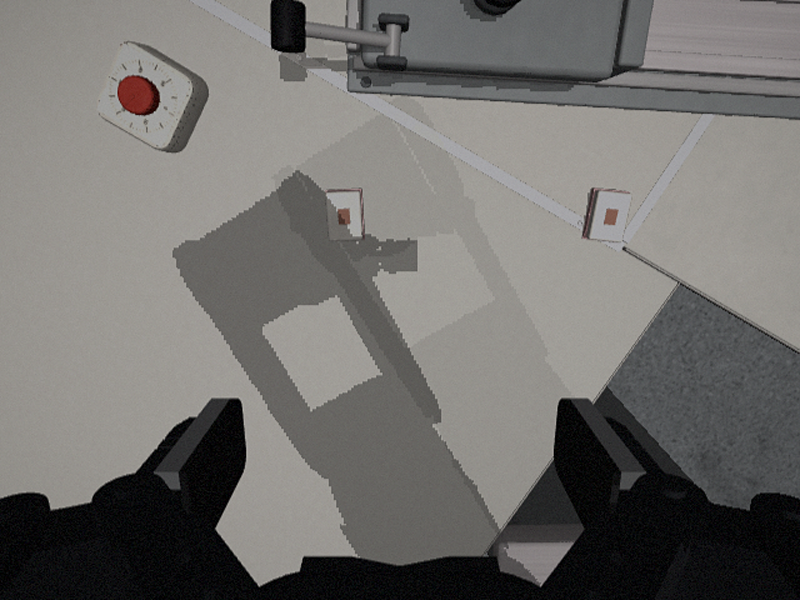

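View pics/w22.png

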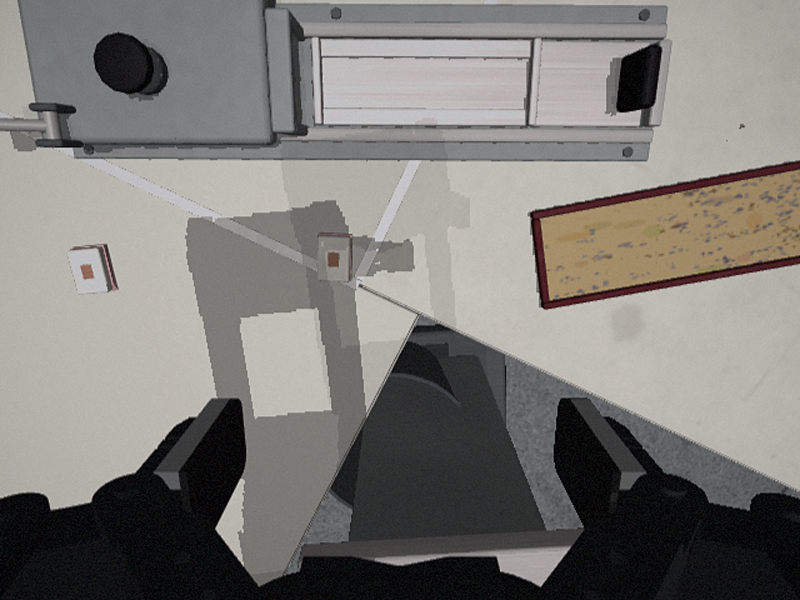

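The wrist views (×1.25) show block 1 at (347,214) in w1 and block 2 at (335,257) in w2, with the trough end walls at (317,82) and (535,80). I'll fit everything jointly, then start picking.

```bash
cat > fit1.py <<'E'
from h import *
import pickle
E
python3 - <<'E'
from h import *
top=vision.read_camera("top"); w2=vision.read_camera("wrist")
# w1 view is recomputed from the known rigid mount: same camera-to-tool transform
o=get_obs(); Tw=np.eye(4); Tw[:3,:3]=R.from_quat(o["orientation"]).as_matrix(); Tw[:3,3]=o["position"]
M=w2["view"]@Tw
T1=np.eye(4); T1[:3,:3]=R.from_quat(down(-.02)).as_matrix(); T1[:3,3]=[.4398,.2504,.2999]
w1=dict(intrinsics=w2["intrinsics"],view=M@np.linalg.inv(T1)); print("check",-w1["view"][:3,:3].T@w1["view"][:3,3])
np.save("M.npy",M)
s=lambda a:np.array(a)/1.25
px=lambda a:np.array(a)/3.+[165,160]-0.33
top_=(top,px([(744,130),(740,256),(207,229),(306,155)]),np.array([(56,-368,6),(-56,-368,6),(-56,94,6),(0,0,101)])/1e3)
a=(w1,s([(348,92),(393,40)]),np.array([(-56,94,6),(-35,60,80)])/1e3)
b=(w2,s([(667,6),(649,159),(75,158),(123,62),(52,122)]),np.array([(56,-368,6),(-56,-368,6),(-56,94,6),(0,0,101),(-35,60,80)])/1e3)
for obs in ([a,b],[top_,a,b]):
    p,r=fitpose(obs,[.605,.188,-.07]); print("press",p); print(r.ravel())
# carrier along press
uv=s([(317.5,82),(535,80)])
for u,y in zip(uv,(.081,-.081)):
    q=unproj(w2,u,.024); l=world([0,0,-p[2]],q-np.r_[p[:2],0])[0]; print("carrier",l[0],l[1]-y)
Q=np.array([(20,14,15),(20,-14,15),(-20,-14,15),(-20,14,15)])/1e3
for n,obs,g in [("b1",[(w1,s([(330,188),(363,190),(364,238),(330,240)]),Q),(w2,s([(69,249),(103,245),(110,291),(77,294)]),Q)],[.466,.29,0]),
              ("b2",[(w1,s([(597,190),(632,190),(625,242),(590,240)]),Q),(w2,s([(320,233),(351,233),(351,281),(320,280)]),Q)],[.462,.086,0])]:
    f,r=fitpose(obs,g); print(n,f,r.ravel())
T=np.array([(42.5,175,10),(-42.5,175,10)])/1e3
f,r=fitpose([(w2,s([(531,213),(544,308)]),T),(top,np.array([(376,261),(510,241),(515,272),(380,291)]),np.array([(42.5,175,10),(42.5,-175,10),(-42.5,-175,10),(-42.5,175,10)])/1e3)],[.467,-.257,.1]);print("tray",f,r.ravel())
E
```

```text
check [0.5116 0.2491 0.4245]
press [ 0.6072  0.1889 -0.0752]
[-0.8529 -0.6694  0.2796  1.3906  3.7856 -0.9038  0.9978  2.255  -1.4018
 -0.6027 -1.9119 -0.7071  0.5238  1.9545]
press [ 0.6071  0.1888 -0.0754]
[ 0.2671 -0.6427  0.147   0.1049 -0.2533 -0.5859 -0.2729 -0.9678 -0.8427
 -0.5265  0.2934  1.5834  3.788  -0.6432  0.98    2.4778 -1.3685 -0.4756
 -1.8528 -0.5005  0.5728  2.1215]
carrier -0.0009429954778558819 -0.18695202965732213
carrier 0.0016760329896156057 -0.18543845120317737
b1 [ 0.4688  0.2897 -0.0507] [-0.6477 -0.0309  2.4655 -0.6877  1.1171  2.8776 -0.3858  0.3864 -0.833
 -2.4985 -0.8223  0.2426  0.2838  1.2291  0.1646 -0.7349]
b2 [ 0.4649  0.086  -0.0686] [ 0.8591 -1.9156  2.1473 -0.4304  0.5717 -0.1152  0.0804  0.081  -3.4154
  0.4722 -0.7469  0.5006  0.2245  0.3632 -1.7396  1.1363]
tray [ 0.4691 -0.2572  0.1186] [ 0.6782 -0.6099 -0.6154  2.0002 -0.9306 -2.4598 -0.2311 -1.3262  0.8599
  0.5246  0.1194  0.5868]
```

```bash
cat >> h.py <<'E'
PR=np.array([.6071,.1888,-.0754])
def pw(x,y,z): return world(PR,[x/1e3,y/1e3,z/1e3])[0]
def pick(pos,yaw,z,opening=.06,zup=.15,force=40):
    q=down(yaw); hand.move_gripper(opening)
    bot.reach([pos[0],pos[1],zup],q); bot.servo_line([pos[0],pos[1],z],q,velocity=.12)
    hand.move_gripper(0.,force); w=get_obs()["gripper_width"]
    bot.servo_line([pos[0],pos[1],zup],q,velocity=.15); o=get_obs()
    print("width",w,o["gripper_width"],"F",o["grip_force"],"t",o["time_s"]); return o["gripper_width"]
def place(pos,yaw,z,opening=.045,zup=.15):
    q=down(yaw)
    bot.reach([pos[0],pos[1],zup],q); w=get_obs()["gripper_width"]; bot.servo_line([pos[0],pos[1],z],q,velocity=.1)
    o=get_obs(); print("place width",w,"force",o["wrist_force"])
    hand.move_gripper(opening); bot.servo_line([pos[0],pos[1],zup],q,velocity=.15)
E
python3 - <<'E'
from h import *
print(bot.tcp_to_tips)
pick([.4649,.086],-.0686,.0235)
print(bot.tcp_to_tips)
t=pw(0,-186+26,0); place(t,PR[2]+np.pi/2,.036)
pick([.4688,.2897],-.0507,.0235)
t=pw(0,-186-26,0); place(t,PR[2]+np.pi/2,.036)
t=pw(-75,-186,0); bot.reach([t[0],t[1],.25],down(PR[2])); w=snap("wrist","w3"); print(get_obs()["time_s"])
snap("top","top1")
a=cv2.imread("pics/w3.png"); b=cv2.imread("pics/top1.png")
cv2.imwrite("pics/c3.png",np.hstack([cv2.resize(a,(400,300),interpolation=cv2.INTER_AREA),cv2.resize(b,(400,300),interpolation=cv2.INTER_AREA)]))
E
```

```text
0.017
width 0.025426358886245243 0.025259522475159887 F 38.97822976112366 t 7.8833
0.017
place width 0.025644685868503225 force [0.6303 0.8178 0.0385]
width 0.02541028500323712 0.025977322860887407 F 39.30916428565979 t 16.5833
place width 0.025325701246730524 force [-1.3576 -0.002   1.6262]
22.45
```

View pics/w3.png

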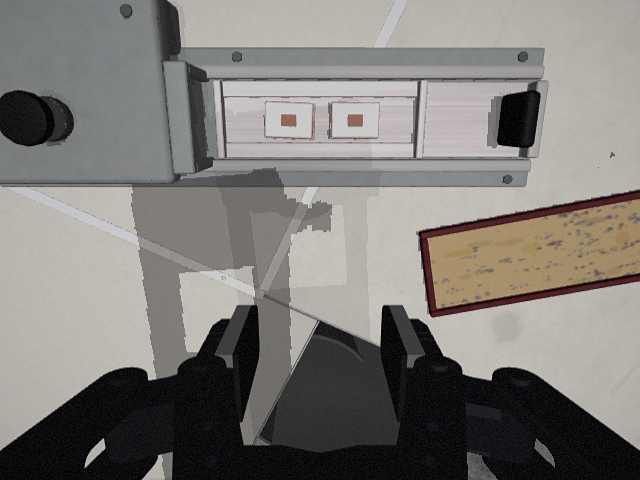

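View pics/top1.png

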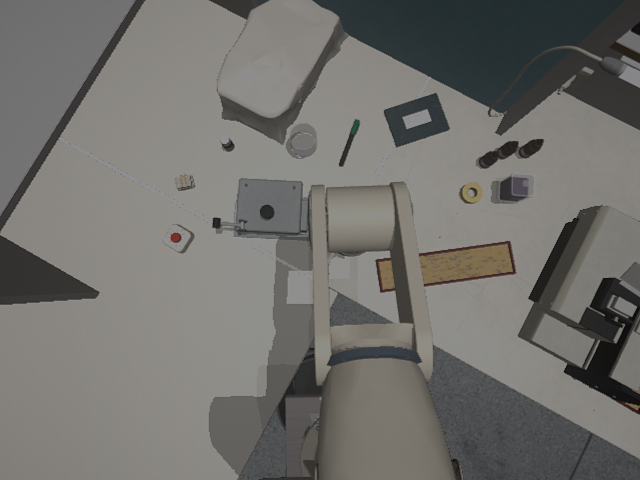

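Both blocks lie flat in one row in the trough at (289,120) and (355,120) in w3, and the top view shows no third block on the desk. Next is the lever.

```bash
cat >> h.py <<'E'
def knob(a): # a: lever angle
    t=a+np.deg2rad(20); return pw(KX, 60+62*np.cos(t), 80+62*np.sin(t))
KX=-35
def lever(a0,a1,n=9):
    q=down(PR[2]+np.pi/2); up=np.array([0,0,.06]); off=np.array([0,0,-.002])
    hand.move_gripper(.05); k=knob(a0)+off
    bot.reach(k+up,q); bot.servo_line(k,q,velocity=.1); hand.move_gripper(0,35); o=get_obs(); print("knob grip",o["gripper_width"],o["wrist_force"])
    for a in np.linspace(a0,a1,n)[1:]: bot.servo_line(knob(a)+off,q,velocity=.08)
    o=get_obs(); print("end",o["gripper_width"],o["grip_force"],o["wrist_force"])
    hand.move_gripper(.05); bot.servo_line(knob(a1)+off+up,q,velocity=.15); print("t",get_obs()["time_s"])
E
python3 - <<'E'
from h import *
M=np.load("M.npy"); T1=np.eye(4); T1[:3,:3]=R.from_quat(down(-.02)).as_matrix(); T1[:3,3]=[.4398,.2504,.2999]
w1=dict(intrinsics=vision.read_camera("wrist")["intrinsics"],view=M@np.linalg.inv(T1))
print("knob seen",unproj(w1,(288/1.25,25/1.25),.103),"model",knob(0))
o=get_obs(); bot.servo_line([o["position"][0],o["position"][1],.25])
lever(0,1.19)
t=pw(-110,60,0); bot.reach([t[0],t[1],.28],down(PR[2])); w=snap("wrist","w4")
print(proj(w,[knob(1.2),knob(1.0),knob(0)]))
E
```

```text
knob seen [0.5819 0.3088 0.103 ] model [0.5811 0.3094 0.1012]
knob grip 0.023478764681062962 [-0.4993  1.057   2.674 ]
end 0.022935331383677364 34.49153244495392 [2.6559 2.0888 2.3539]
t 28.3917
[[317.1812 119.0055]
 [296.6422 118.9981]
 [234.624  119.5987]]
```

View pics/w4.png

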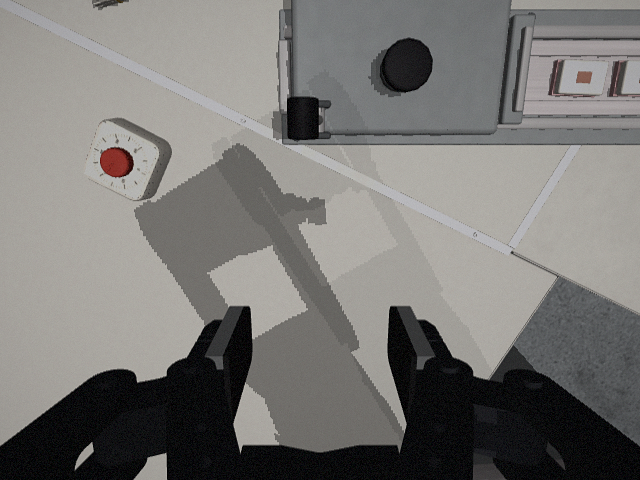

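The knob is at (303,117), between the predictions for 1.0 and 1.2 rad, so the gate is open. I'll use the plunger at (407,65) to check the press y estimate before going on.

Run:
```python
from h import *
w=vision.read_camera("wrist")
f=lambda *P:proj(w,[pw(*p) for p in P])
print("plunger (407,65)",f((0,0,101))); print("base corner front (283,143)",f((-56,94,6)))
print("head front corners (293,134?) (497,134)",f((-46,80,66),(-46,-80,66)))
```

```text
plunger (407,65) [[409.7332  64.9889]]
base corner front (283,143) [[282.2842 144.8371]]
head front corners (293,134?) (497,134) [[293.5557 135.1623]
 [499.8066 135.5048]]
```

```bash
sed -i 's/^PR=.*/PR=np.array([.6071,.1898,-.0754])/' h.py
python3 - <<'E'
from h import *
q=down(PR[2]); hand.move_gripper(.045)
g=lambda y,z:pw(0,y-152,z)
bot.reach(g(-187,130),q); bot.servo_line(g(-187,50),q,velocity=.1); hand.move_gripper(0,45); o=get_obs(); print("grip",o["gripper_width"],o["wrist_force"])
for y in (-140,-95,-50,-8):
    bot.servo_line(g(y,50),q,velocity=.08); o=get_obs(); print(y,o["gripper_width"],o["wrist_force"])
y=-8
while y<6:
    y+=1.5; bot.servo_line(g(y,50),q,velocity=.03); bot.dwell(.1); o=get_obs(); print(y,o["wrist_force"],o["gripper_width"])
    if abs(o["wrist_force"][1])>14: break
hand.move_gripper(.04); bot.servo_line(g(y,130),q,velocity=.15)
t=pw(-90,-90,0); bot.reach([t[0],t[1],.27],q); w=snap("wrist","w5"); print(proj(w,[pw(0,-152,58),pw(30,-168,16),pw(-30,-168,16)]),get_obs()["time_s"])
E
```

```text
grip 0.011616965940721487 [-0.59   -1.408   5.9684]
-140 0.01100816376723692 [0.2234 1.5085 6.3259]
-95 0.010995439560328755 [0.3124 2.235  5.8198]
-50 0.011042312567344321 [0.1293 2.1639 6.3281]
-8 0.01104154600745209 [-0.8419  1.3759  5.663 ]
-6.5 [-0.1976 -2.1597  6.0445] 0.010955987309788844
-5.0 [-0.6396 -4.0979  7.0107] 0.01091435496286189
-3.5 [-0.3803 -4.6444  7.6379] 0.011522258547007537
-2.0 [-0.9462 -4.6292  5.6171] 0.010966029949359524
-0.5 [-1.1787 -4.1843  6.6821] 0.011020310888244388
1.0 [-0.933  -9.4183  6.3933] 0.011253668195550553
2.5 [ -0.3639 -17.9385   8.4722] 0.011190944180726338
[[401.5512  99.5669]
 [413.3799  64.071 ]
 [408.9323 138.9617]] 40.2667
```

View pics/w5.png

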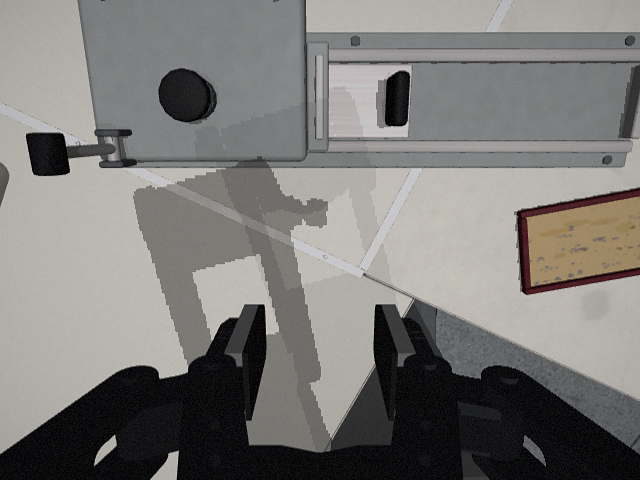

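The carrier is home: the force stepped up at the stop and the grip shows at (398,98), as predicted. The knob is at (47,154), so I'll read the lever angle from that.

Run:
```python
from h import *
w=vision.read_camera("wrist")
for a in (0,.6,.8,.9,1,1.1,1.2): print(a,proj(w,[knob(a)]))
print("pivot",proj(w,[pw(-35,60,80)]),"plunger(185,94)",proj(w,[pw(0,0,101)]))
```

```text
0 [[  9.9241 150.1891]]
0.6 [[ 12.5997 153.072 ]]
0.8 [[ 23.435  153.7696]]
0.9 [[ 30.674  154.0342]]
1 [[ 39.0168 154.2343]]
1.1 [[ 48.3425 154.3653]]
1.2 [[ 58.5029 154.4241]]
pivot [[111.2035 148.4874]] plunger(185,94) [[180.548   95.2327]]
```

Run:
```python
from h import *
o=get_obs(); bot.servo_line([o["position"][0],o["position"][1],.3])
lever(1.08,-.04)
t=pw(-110,60,0); o=get_obs(); bot.servo_line([o["position"][0],o["position"][1],.25]); bot.reach([t[0],t[1],.28],down(PR[2])); w=snap("wrist","w6")
for a in (-.05,0,.05,.1,.2,.4): print(a,proj(w,[knob(a)]))
```

```text
knob grip 0.02352461665326147 [-0.949   0.0661  5.753 ]
end 0.02340281116925827 42.55495548248291 [0.4141 5.2173 4.6223]
t 46.2333
-0.05 [[234.3958 119.8998]]
0 [[235.0059 119.8559]]
0.05 [[235.8565 119.8125]]
0.1 [[236.952  119.7697]]
0.2 [[239.8912 119.6864]]
0.4 [[248.7999 119.5342]]
```

View pics/w6.png

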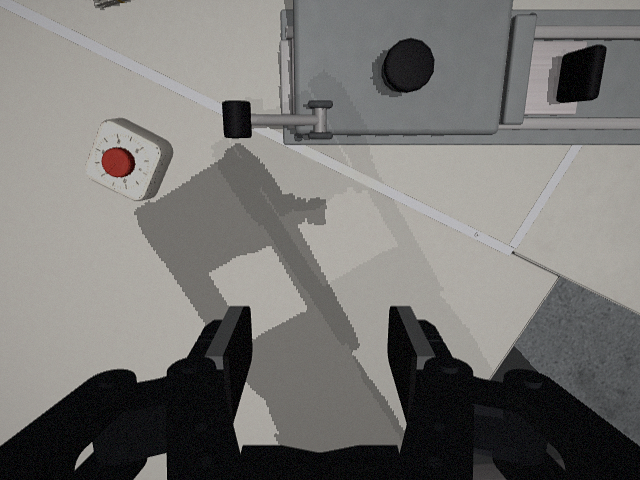

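The knob at (237,119) looks down, but a top view can't resolve small angles. I'll press on it gently from above to make sure, then push the plunger.

```bash
cat >> h.py <<'E'
def press(x,y,z0,z1,dF,step=1.,yaw=0):
    """closed fingertips pushed down at press x,y from tip height z0 to at most z1 (mm) until the force rises by dF"""
    q=down(PR[2]+yaw); P=lambda z:pw(x,y,z+17)
    hand.move_gripper(0,30); bot.reach(P(z0+60),q); bot.servo_line(P(z0),q,velocity=.1); bot.dwell(.2); f0=get_obs()["wrist_force"]; z=z0; log=[]
    while z>z1:
        z-=step; bot.servo_line(P(z),q,velocity=.03); bot.dwell(.1); f=get_obs()["wrist_force"]-f0; log.append((z,round(f[2],1),round(np.hypot(*f[:2]),1)))
        if f[2]>dF: break
    tip=get_obs()["position"][2]*1e3-17
    bot.servo_line(P(z0+60),q,velocity=.1); print(log,"tip",tip,"t",get_obs()["time_s"])
E
python3 - <<'E'
from h import *
press(-35,118,116,106,9)
press(0,0,104,87,22)
E
```

```text
[(115.0, np.float64(0.8), np.float64(0.2)), (114.0, np.float64(1.0), np.float64(0.4)), (113.0, np.float64(2.9), np.float64(1.7)), (112.0, np.float64(2.8), np.float64(1.9)), (111.0, np.float64(2.8), np.float64(2.7)), (110.0, np.float64(7.5), np.float64(2.0)), (109.0, np.float64(14.0), np.float64(3.1))] tip 110.34943938089346 t 53.7667
[(103.0, np.float64(-0.6), np.float64(0.8)), (102.0, np.float64(-1.3), np.float64(0.8)), (101.0, np.float64(1.0), np.float64(1.2)), (100.0, np.float64(2.7), np.float64(1.4)), (99.0, np.float64(3.8), np.float64(1.4)), (98.0, np.float64(3.8), np.float64(1.7)), (97.0, np.float64(3.6), np.float64(0.7)), (96.0, np.float64(4.6), np.float64(1.4)), (95.0, np.float64(6.4), np.float64(0.7)), (94.0, np.float64(7.3), np.float64(1.1)), (93.0, np.float64(6.6), np.float64(0.5)), (92.0, np.float64(8.2), np.float64(0.5)), (91.0, np.float64(8.7), np.float64(0.4)), (90.0, np.float64(12.8), np.float64(1.6)), (89.0, np.float64(21.6), np.float64(4.6)), (88.0, np.float64(29.7), np.float64(7.5))] tip 90.86260176986627 t 62.0
```

The knob is on its stop (tip at 110.3 mm) and the plunger went to its stop and was released. Now lever up, then draw the carrier out.

Run:
```python
from h import *
lever(0,1.29)
o=get_obs(); bot.servo_line([o["position"][0],o["position"][1],.26])
q=down(PR[2]); hand.move_gripper(.045); g=lambda y,z:pw(0,y-152,z)
t=pw(-90,-90,0); bot.reach([t[0],t[1],.27],q); w=snap("wrist","w7")
for a in (.9,1,1.1,1.2): print(a,proj(w,[knob(a)]))
f=w["frame"][:,:200]; m=(f.max(2)<45).astype(np.uint8); n,_,st,ce=cv2.connectedComponentsWithStats(m[100:200]); print([(s.tolist(),c+[0,100]) for s,c in zip(st[1:],ce[1:]) if s[4]>150])
bot.reach(g(0,130),q); bot.servo_line(g(0,50),q,velocity=.1); hand.move_gripper(0,45); o=get_obs(); print("grip",o["gripper_width"],o["wrist_force"])
for y in (-40,-80,-120,-182):
    bot.servo_line(g(y,50),q,velocity=.08); o=get_obs(); print(y,o["gripper_width"],o["wrist_force"])
y=-182
while y>-196:
    y-=1.5; bot.servo_line(g(y,50),q,velocity=.03); bot.dwell(.1); o=get_obs(); print(y,o["wrist_force"],o["gripper_width"])
    if o["wrist_force"][1]>14: break
hand.move_gripper(.04); bot.servo_line(g(y,130),q,velocity=.15)
t=pw(-85,-230,0); bot.reach([t[0],t[1],.28],q); w=snap("wrist","w8"); print(get_obs()["time_s"])
a=cv2.imread("pics/w7.png")[:240]; b=cv2.imread("pics/w8.png")[:345]; cv2.imwrite("pics/c78.png",np.vstack([a,b]))
```

```text
knob grip 0.023214933346471796 [-1.0731  0.3888  4.4727]
end 0.02337750400934409 34.13915991783142 [2.5489 1.4694 5.7052]
t 68.0
0.9 [[ 34.6604 154.1856]]
1 [[ 42.9531 154.3969]]
1.1 [[ 52.2125 154.5421]]
1.2 [[ 62.2918 154.6179]]
[([161, 0, 39, 23, 701], array([183.0157, 109.4066])), ([33, 34, 43, 42, 1531], array([ 54.6695, 154.0333]))]
grip 0.010681474864165583 [-1.5255 -1.9755  6.5799]
-40 0.01106747402228349 [-0.2164 -2.8958  6.3629]
-80 0.011160385742554332 [-0.2823 -2.3124  5.2981]
-120 0.011117044604790871 [-0.3609 -3.3298  5.5518]
-182 0.010958640133947123 [-0.2268  0.3624  6.804 ]
-183.5 [0.2557 3.0409 6.2569] 0.011067670540191152
-185.0 [0.8746 4.2442 6.0309] 0.01110864550008003
-186.5 [0.2682 5.0311 6.8465] 0.011159408732146011
-188.0 [1.0972 6.1656 6.2361] 0.011094367014207452
-189.5 [0.0858 5.6863 6.1553] 0.011156915931230695
-191.0 [0.2573 6.1599 6.2651] 0.011050857928977184
-192.5 [ 1.671  14.2732  7.7491] 0.011123884622554495
79.45
```

View pics/c78.png

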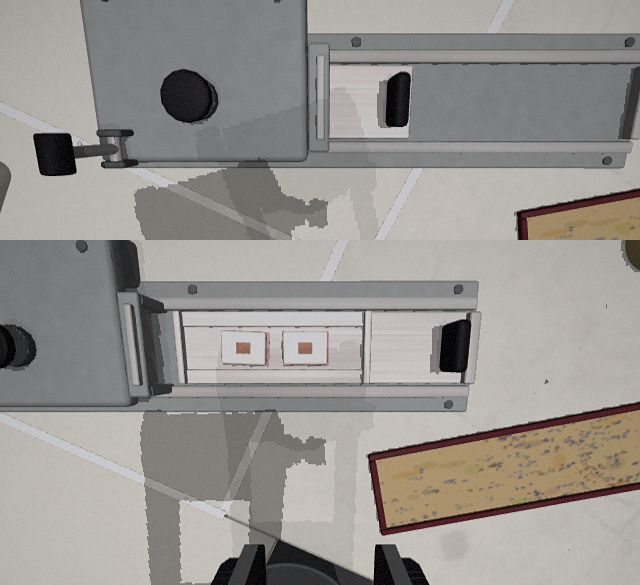

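The carrier is at its outer stop with both blocks flat, at (244,108) and (305,108) in w8. The lever reads about 1.12 rad. I'll refit the tray and blocks, then transfer.

Run:
```python
from h import *
w=vision.read_camera("wrist"); top=vision.read_camera("top")
f=w["frame"].astype(int)
tr=np.array([.4691,-.2572,.1186])
print("tray pred corners vs (370,216),(383,294)",proj(w,world(tr,[(.0425,.175,.01),(-.0425,.175,.01)])))
# tray by colour in the top view (wood: yellowish)
h=cv2.cvtColor(top["frame"],cv2.COLOR_RGB2HSV); m=((h[:,:,1]>70)&(h[:,:,0]<30)&(h[:,:,2]>60)).astype(np.uint8); m[:, :360]=0; m[:225]=0;m[300:]=0
n,l,st,ce=cv2.connectedComponentsWithStats(m); print([(s[:4].tolist(),s[4]) for s in st[1:] if s[4]>200])
m=cv2.cvtColor(w["frame"],cv2.COLOR_RGB2HSV); lab=((m[:,:,1]>90)&(m[:,:,0]<15)&(m[:,:,2]>90)).astype(np.uint8)
n,l,st,ce=cv2.connectedComponentsWithStats(lab)
for s,c in zip(st[1:],ce[1:]):
    if 60<s[4]<600 and c[1]<180: q=unproj(w,c,.027); print("block",c,q,"press",world([0,0,-PR[2]],q-np.r_[PR[:2],0]))
```

```text
tray pred corners vs (370,216),(383,294) [[367.3618 215.1482]
 [380.9099 296.4052]]
[([457, 243, 56, 37], np.int32(1508)), ([378, 260, 47, 30], np.int32(1154))]
block [242.0155 107.5581] [0.5951 0.0252 0.027 ] press [[ 0.0005 -0.165   0.027 ]]
block [304.4892 107.4892] [ 0.5912 -0.0275  0.027 ] press [[ 0.0005 -0.2179  0.027 ]]
```

Run:
```python
from h import *
tr=np.array([.4691,-.2572,.1186]); yaw=PR[2]+np.pi/2
for py,ty in ((-217.5,.03),(-164.5,.09)):
    b=pw(.3,py,0); pick(b,yaw,.036,opening=.045)
    t=world(tr,[(0,ty,0)])[0]; place(t,tr[2]+np.pi/2,.0287,opening=.042)
t=world(tr,[(-.06,.06,0)])[0]; bot.reach([t[0],t[1],.27],down(tr[2])); w=snap("wrist","w9"); print(get_obs()["time_s"])
```

```text
width 0.025564280760602413 0.025535338887598957 F 39.30848479270935 t 83.4667
place width 0.02558921917554134 force [-0.9079  0.2708  2.3968]
width 0.025078724212982264 0.02541795733638631 F 38.98781061172485 t 90.6667
place width 0.02561220396210993 force [-3.591   0.7605  4.918 ]
95.6
```

View pics/w9.png

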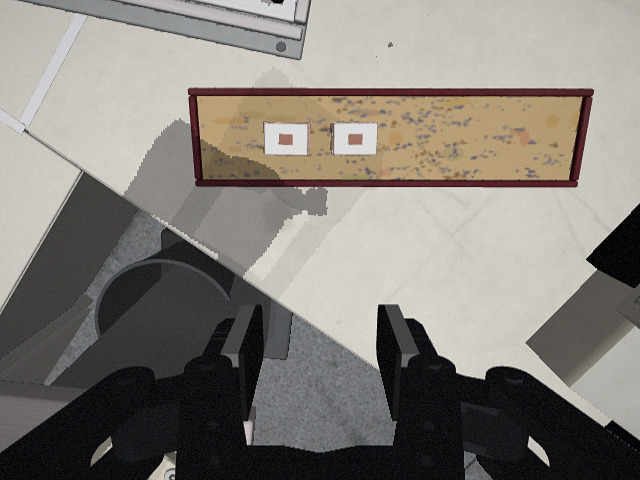

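Both blocks lie flat side by side in the tray at (286,139) and (355,139). There's time left, so I'll nudge the lever onto its upper stop to be sure, then check once more.

Run:
```python
from h import *
q=down(PR[2]+np.pi/2); hand.move_gripper(0,30)
o=get_obs(); bot.servo_line([o["position"][0],o["position"][1],.3])
P=lambda y,z:pw(-35,y,z+17)
bot.reach(P(100,240),q); bot.servo_line(P(100,137),q,velocity=.12); bot.dwell(.2); f0=get_obs()["wrist_force"]; y=100; log=[]
while y>74:
    y-=1.5; bot.servo_line(P(y,137),q,velocity=.04); bot.dwell(.05); f=get_obs()["wrist_force"]-f0; log.append((y,round(float(f[1]),1)))
    if f[1]>8: break
print(log); bot.servo_line(P(100,137),q,velocity=.1); bot.servo_line(P(100,240),q,velocity=.15)
t=pw(-110,-60,0); bot.reach([t[0],t[1],.34],down(PR[2])); w=snap("wrist","w10")
for a in (1,1.1,1.2): print(a,proj(w,[knob(a)]))
print(get_obs()["time_s"])
```

```text
[(98.5, -0.2), (97.0, 0.2), (95.5, 0.3), (94.0, -1.1), (92.5, 0.9), (91.0, 0.9), (89.5, 0.3), (88.0, 0.5), (86.5, 0.9), (85.0, 2.2), (83.5, 2.7), (82.0, 2.2), (80.5, 6.1), (79.0, 12.1)]
1 [[138.0371 119.8375]]
1.1 [[145.7838 119.8424]]
1.2 [[154.0015 119.8567]]
106.2333
```

View pics/w10.png

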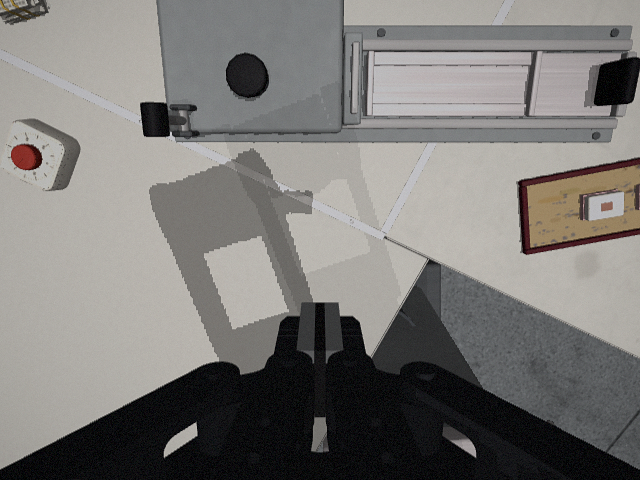

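The knob is at (155,119), on the upper stop. The trough is empty with the carrier out, and the blocks are in the tray.

```bash
python3 -c "
from workcell import hand_in; print(hand_in())"
```

```text
the job is handed in; nothing more can be done
None
```

I stamped both blocks present (no third was on the desk) and laid them flat side by side in the tray; the carrier is at its outer stop, the lever is fully up, and the job was handed in at about 106 s with no verdict returned.

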